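# Put the microscope objective away in the drawer under the clear shelf

## Robot

A 6-joint arm with a two-finger parallel gripper is mounted at the origin on the work surface. World frame = base frame: x ahead of the robot, y to its left, z up, the work surface at z = 0. Lengths are in m, angles in rad, forces in N, time in s.
With the tool pointing down it reaches from about 0.25 to 0.725 m from the base axis. Payload 4 kg.
Tool frame: the origin (TCP) lies on the centre line of the jaws, within the pads' length; the fingertips stand 22 mm ahead of it and the grasp point (between the pads) lies 3 mm ahead of it; z points along the fingers, y is the line along which they close (so a half turn about z gives the same grasp; the last joint's range is limited). The gripper opens to 85 mm and grips with 20 to 120 N. Pads are 22 mm wide; open, the fingers measure 114 mm over their backs; the gripper's body (76 mm by 85 mm) begins 54 mm behind the grasp point. The pads swing forward as they close: fully open they stand 13 mm farther back than shut.
Start: joints at [-1.222, 0.241, 0.005, 1.335, 0, 1.571], TCP at [0.171, -0.47, 0.22] pointing down, gripper open.
Joint ranges: [-2.72, 2.72], [-1.05, 1.87], [-1.09, 1.28], [-1.99, 2.15], [-1.42, 1.44], [-3.14, 3.14]. Speed limits (rad/s): [2.79, 2.79, 3.14, 3.14, 3.14, 3.14].

## Interface

Orientations are given as a unit quaternion [x, y, z, w].
In Python, from workcell import bot gives the robot as it stands.
- The arm moves only by the shell command python3 -m inch 'ROWS'. ROWS is JSON, one flat list of numbers, 7 for each row, row after row: the shift along the world's x, y, z in mm, then the turn, a rotation vector about the world's x, y, z in rad, then the opening in per cent of the stroke, from 0 (shut) to 100 (fully open). A call has 1 to 8 rows; each row is the pose to reach, as a shift and turn from the pose commanded when the call began; what a row does not reach only later rows make up. A row lasts 1/12 s, in which the tool goes at most 41.7 mm and 7.16 degrees, less where a joint would pass 70% of its speed; a pose out of reach is approached as far as the arm can. A call with a gripper value outside its range is refused whole. The fingers move at their own pace and stop on an object; the grip force is fixed at half the most. Time passes only in rows, so rows that repeat a pose let the fingers close. It gives the time, the measured TCP pose, the force, the opening and the grip force at its end, in the units of the state.
- bot.get_obs(): the state, without advancing time (a new reading comes with each control period).
- bot.camera(name): name is "scene" or "top"; returns the picture (420x560x3 uint8, blue, green, red); there is no depth.
- bot.camera_info(name): a dict with "intrinsics" (3x3 intrinsics, pixels), "distortion" ([k1, k2, p1, p2, k3] as OpenCV has them; the pictures are not rectified), "camera_from_world" (4x4, takes a point from world to camera coordinates). Camera axes: x right, y down, z forward; pixel columns grow to the right and rows downward; lengths in m; the calibration is good to about 2 mm. A picture is of the moment at which its call begins. camera_info takes no time and is no camera call.
- bot.job_done(): hands the job in; it is judged then, once.
Trained networks look in the newest picture that a camera, given by its name, has taken for a name from the list of things; names that differ only in an ending like _2 or _b are one class to them, and where a whole thing is asked for, a point or a joint stands for the part that bears it (a point fixed in the world has none). Each returns a list of dicts, best first, with "confidence" (0 to 1); they miss things now and then, are a little off and sometimes report something else, mostly with a low value. They report only what shows in the picture. A call takes as long as a camera call. They do not tell look-alikes from the thing itself.
- bot.silhouettes(camera, target): "mask" (420x560 bool, what is visible of it) and "uv" ([column, row] in pixels, amid what is visible of it).
- bot.spot_point(camera, target): "uv" ([column, row] in pixels: a listed point, or the origin of a listed thing).
The state is a dict: "clock": time; "joint_pos": joint angles; "joint_vel": joint speeds; "tau": joint torques, N m; "eef_pos": TCP position; "tool_rot": TCP orientation; "ft_force": force on the tool from outside, world axes, zero at the start; "ft_torque": the same for the moment, N m; "grip_width": finger opening in m; "grasp_force": force on a finger pad.
Only numpy, scipy, OpenCV 4.12 (cv2) and the standard library are available. Lean on these libraries where they do the work, as an engineer would, in place of code of your own. Each camera call takes 0.05 s, during which the arm holds its last target. There are 200 camera calls.

## Task

Put the microscope objective that stands on the bench away: pull the drawer of the small white cabinet well open by its knob, under the clear shelf, stand the objective upright on the drawer's floor in the front tray beside the one already stored there, let go of it, and then gently push the drawer fully shut. Set the objective down rather than dropping it, keep the stored one standing, do not strike the shelf, and leave the other things on the bench alone.

Things in the scene. Friction and masses are not known exactly. Their poses are not given: they have to be found in the camera images.
- cabinet: white metal cabinet fixed on the bench, 240 (x) x 240 (y) x 100 (z) mm; origin on the bench below the middle of the drawer's front face; z up, x points from the front to the back (body from x = 0 to 240 mm, y = -120 to 120 mm), so the drawer faces its own -x. One drawer, whose front fills the whole face.
- drawer (a joint): the drawer's opening in m: 0 shut, 0.16 fully out (hits its stop); it slides along the cabinet's own -x. Stiff slide, a few N of friction; it starts shut or a few mm ajar.
- knob (a point): centre of the head of the drawer's dark steel knob: head 28 mm diameter, 16 mm long along x, axis along x, on a 12 mm stem; this point is 35 mm out from the drawer front, 60 mm above the bench, and moves with the drawer. Axes as the cabinet's.
- tray (a point): centre of the floor of the drawer's front tray, moves with the drawer, axes as the cabinet's. Floor 20 mm above the bench, 57 mm behind the outer face of the drawer front; inside 80 mm in x by 200 mm in y, walls 40 mm high; the drawer front (12 mm thick, top edge 94 mm above the bench) stands before its -x wall. Small boxes lie behind the tray.
- shelf: clear plastic shelf with a metal front edge, fixed over the cabinet; frame as the cabinet's (origin on the bench below the drawer front). Underside 160 mm above the bench, plate x = -38 to +230, y = -150 to +150 mm: it overhangs the drawer front by 38 mm, above the shut drawer's knob. 12 mm posts at x = 60, 220, y = -138, +138. Boxes on top to 210 mm above the bench, x > 120.
- objective: the microscope objective to put away, loose on the bench, on the side to which the drawer opens, the eyepiece near it: about 50 mm tall, standing on its flat wide end; origin at the centre of that end, z up its axis. From 0 to 32 mm height a cylinder of 30 mm diameter (bright aluminium with dark rings), above it a dark nose tapering to 13 mm. About 110 g.
- stored: a second objective of the same shape, already standing loose in the drawer's front tray: about 50 mm tall, standing on its flat wide end; origin at the centre of that end, z up its axis. From 0 to 32 mm height a cylinder of 30 mm diameter (bright aluminium with dark rings), above it a dark nose tapering to 13 mm. About 110 g.
- eyepiece: bystander: black eyepiece standing on the bench, 56 mm tall, a steel barrel of 29 mm diameter below and a wider head of 38 mm above; origin at the centre of its underside.
- oil_bottle: bystander: amber oil bottle with black cap, 32 mm diameter, 70 mm tall; origin at the centre of its underside.
- slide_box: bystander: grey closed slide box, 85 x 60 x 32 mm; origin at the centre of its underside.
Not all that is in view belongs to the job. What is shaped like the objective but red is not meant.

How it is judged:
By the outcome, as a careful person would: the job done as asked, in the order asked, and still so for the second after the job is handed in, with the robot touching nothing.
It also fails if it takes over 69 s, if anything falls off the work surface, if the arm or the gripper's body presses on something with over 40 N, if the wrist force passes 120 N, or if a joint passes its speed limit or range.

## Working session

There is one attempt and no reset: what is moved stays moved. The work goes in short steps, Python scripts to look and compute and a shell command to move; the robot and the scene stay as the last step left them, time stands still between calls to the robot, and variables do not carry over. Pictures are saved under pics/ and viewed, at most 10 in all, crops included, and the job is handed in when it is done.

```bash
mkdir -p pics; cat > h.py <<'E'
import numpy as np, cv2
from workcell import bot
def ray(cam,uv):
    i=bot.camera_info(cam);K=np.array(i["intrinsics"]);D=np.array(i["distortion"]);T=np.array(i["camera_from_world"])
    p=cv2.undistortPoints(np.array([[uv]],float),K,D)[0,0]
    R=T[:3,:3];return -R.T@T[:3,3], R.T@np.array([p[0],p[1],1])
def at_z(cam,uv,z):
    c,d=ray(cam,uv);return c+d*(z-c[2])/d[2]
def proj(cam,P):
    i=bot.camera_info(cam);T=np.array(i["camera_from_world"])
    return cv2.projectPoints(np.array(P,float).reshape(-1,3),cv2.Rodrigues(T[:3,:3])[0],T[:3,3],np.array(i["intrinsics"]),np.array(i["distortion"]))[0][:,0]
def tri(u1,u2):
    A=[];b=[]
    for c,u in (("scene",u1),("top",u2)):
        o,d=ray(c,u);d=d/np.linalg.norm(d);M=np.eye(3)-np.outer(d,d);A.append(M);b.append(M@o)
    return np.linalg.lstsq(np.vstack(A),np.hstack(b),rcond=None)[0]
E
python3 - <<'E'
from h import *
np.set_printoptions(precision=4,suppress=True)
ims=[bot.camera(c) for c in("scene","top")]
for c,i in zip(("scene","top"),ims): cv2.imwrite(f"pics/{c}0.png",i)
Z=dict(cabinet=0,knob=.06,tray=.02,shelf=0,objective=0,stored=.02,eyepiece=0,oil_bottle=0,slide_box=0)
for c in("scene","top"):
    print(c,ray(c,[280,210])[0])
    for t,z in Z.items():
        for r in bot.spot_point(c,t)[:3]: print(c,t,round(r["confidence"],2),np.round(r["uv"],1),at_z(c,r["uv"],z))
o=bot.get_obs();print(o["clock"],o["eef_pos"],o["tool_rot"],o["grip_width"],o["ft_force"])
E
```

```text
scene [ 0.2789 -0.2872  1.1051]
scene cabinet 0.58 [266.1 161. ] [0.6028 0.0439 0.    ]
scene knob 0.56 [269.3 162.3] [0.5874 0.0185 0.06  ]
scene objective 0.63 [364.2 298.5] [ 0.5001 -0.3261  0.    ]
scene objective 0.61 [429.6 293.5] [ 0.6007 -0.4291  0.    ]
scene objective 0.58 [387.  323.5] [ 0.4897 -0.3965  0.    ]
scene eyepiece 0.66 [348.7 337.9] [ 0.4135 -0.3527  0.    ]
scene oil_bottle 0.52 [413.  240.8] [ 0.6718 -0.3307  0.    ]
scene slide_box 0.72 [114.8 164.5] [0.3651 0.3098 0.    ]
top [ 0.425  -0.0729  0.9653]
top cabinet 0.41 [246.2 189. ] [0.5939 0.0433 0.    ]
top objective 0.61 [438.5 182.6] [ 0.5984 -0.4298  0.    ]
top objective 0.57 [422.9 225.2] [ 0.4946 -0.3859  0.    ]
top objective 0.55 [397.8 224.7] [ 0.4971 -0.3258  0.    ]
top stored 0.49 [407.6 192.5] [ 0.5725 -0.348   0.02  ]
top eyepiece 0.69 [407.5 255.4] [ 0.4226 -0.3449  0.    ]
top oil_bottle 0.67 [394.3 159.7] [ 0.6587 -0.3258  0.    ]
top slide_box 0.81 [139.2 283.4] [0.3669 0.3066 0.    ]
1.0 [ 0.1709 -0.4699  0.2204] [0.9848 0.1735 0.     0.    ] 0.08593854811190142 [ 0.5755 -0.3879  0.1664]
```

View pics/scene0.png

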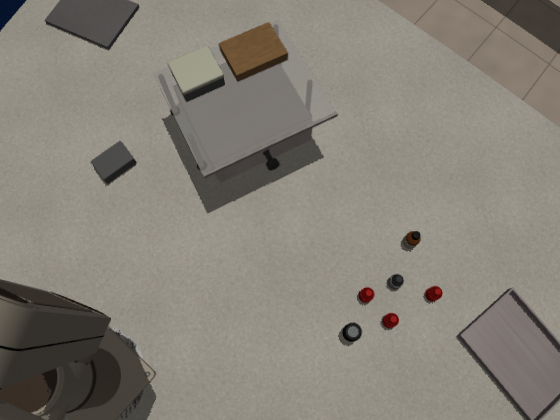

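View pics/top0.png

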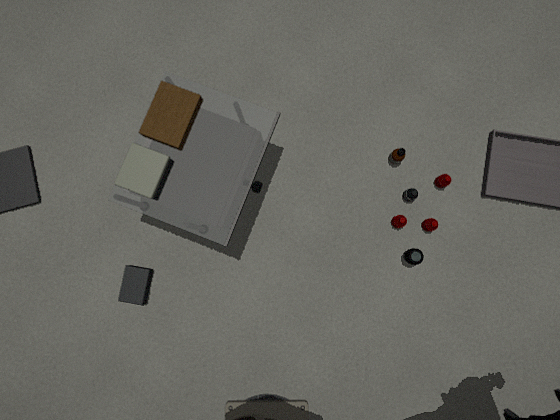

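The grey objective is at scene (397,281) and top (410,194), with three red decoys around it. The drawer's dark knob is at scene (271,160) and top (257,186). The shelf's front edge runs from scene (204,170) to (337,115) and from top (229,246) to (279,113), so the drawer opens toward world −y.

```bash
cat >> h.py <<'E'
from scipy.spatial.transform import Rotation as Ro
def fit(z=.165):pass
def target(yaw,tilt,cur,flip=1):
    cx=np.array([np.cos(yaw),np.sin(yaw),0]);cy=np.array([-cx[1],cx[0],0])*flip
    z=np.cos(tilt)*cx-np.array([0,0,np.sin(tilt)]);x=np.cross(cy,z)
    R=Ro.from_matrix(np.c_[x,cy,z]);return R,(R*Ro.from_quat(cur).inv()).as_rotvec()
E
python3 - <<'E'
from h import *
np.set_printoptions(precision=4,suppress=True)
for n,a,b in (("edgeA",[204,170],[229,246]),("edgeB",[337,115],[279,113]),("knob",[271.5,162],[257,186]),("objnose",[397,280],[411,193])): 
    p=tri(a,b);print(n,p,proj("scene",p)[0],proj("top",p)[0])
for c in("scene","top"):
    bot.camera(c)
    for t in("objective","stored","knob","shelf"):
        for r in bot.silhouettes(c,t)[:5]:
            print(c,t,round(r["confidence"],2),np.round(r["uv"],1),r["mask"].sum(),at_z(c,r["uv"],.06 if t=="knob" else .022),cv2.minAreaRect(np.argwhere(r["mask"])[:,::-1].astype(np.float32)) if t=="shelf" else "")
o=bot.get_obs()
for k in(1,-1):
  print(target(np.radians(70),np.radians(45),o["tool_rot"],k)[1])
E
```

```text
edgeA [0.4464 0.0475 0.2368] [203.9462 170.0098] [229.0323 245.9565]
edgeB [ 0.7278 -0.0471  0.1601] [336.8954 115.0604] [279.042  112.8881]
knob [0.5857 0.0092 0.0801] [271.7865 161.8968] [256.8606 186.2514]
objnose [ 0.5706 -0.3544  0.0261] [396.7975 280.0956] [411.0909 192.8195]
scene objective 0.75 [366.  294.6] 183 [ 0.5046 -0.3231  0.022 ] 
scene objective 0.72 [392.4 279.6] 210 [ 0.5664 -0.3467  0.022 ] 
scene objective 0.68 [432.3 295.6] 219 [ 0.5944 -0.4334  0.022 ] 
scene objective 0.5 [390.9 321. ] 202 [ 0.4949 -0.3975  0.022 ] 
scene knob 0.84 [268.1 155. ] 1150 [0.5988 0.032  0.06  ] 
scene shelf 0.89 [240.3  96.5] 16565 [0.6818 0.1945 0.022 ] ((244.80368041992188, 92.7730484008789), (120.468994140625, 150.1763153076172), 65.0782241821289)
top objective 0.72 [410.6 190.3] 174 [ 0.5774 -0.3548  0.022 ] 
top objective 0.61 [399.7 220.9] 157 [ 0.5044 -0.325   0.022 ] 
top objective 0.47 [426.  223.5] 208 [ 0.4969 -0.3862  0.022 ] 
top objective 0.46 [441.5 181.4] 186 [ 0.5972 -0.429   0.022 ] 
top knob 0.57 [193.1 158. ] 18131 [0.6608 0.1616 0.06  ] 
top knob 0.39 [257.3 186. ] 93 [0.5899 0.01   0.06  ] 
top shelf 0.86 [195.7 155.7] 17912 [0.6763 0.165  0.022 ] ((193.69973754882812, 156.46812438964844), (128.87957763671875, 144.28060913085938), 21.8936710357666)
[ 0.6876  0.6875 -2.1275]
[ 0.5726 -0.5727  0.8264]
```

```bash
python3 - <<'E'
from h import *
from scipy.optimize import least_squares
np.set_printoptions(precision=4,suppress=True)
for z in(.16,.17):
  for c,u in(("scene",[204,170]),("scene",[337,115]),("top",[229,246]),("top",[279,113])): print(z,c,at_z(c,u,z))
print(at_z("scene",[272,163],.06),at_z("top",[257,186],.06))
ims={}
for c in("scene","top"):
    ims[c]=bot.camera(c); 
a=cv2.resize(ims["scene"][95:220,150:350],None,fx=3,fy=3,interpolation=cv2.INTER_CUBIC)
b=cv2.resize(ims["top"][100:260,190:300],None,fx=2.3,fy=2.3,interpolation=cv2.INTER_CUBIC)
b=cv2.resize(ims["top"][100:260,200:300],(int(100*375/160),375),interpolation=cv2.INTER_CUBIC)
o=np.hstack([a,b])[:, :];o=cv2.resize(o,None,fx=.95,fy=.95);print(o.shape)
cv2.imwrite("pics/crop1.png",cv2.convertScaleAbs(o,alpha=1.5))
E
```

```text
0.16 scene [0.4613 0.077  0.16  ]
0.16 scene [ 0.7281 -0.0472  0.16  ]
0.16 top [0.4486 0.0602 0.16  ]
0.16 top [ 0.7276 -0.047   0.16  ]
0.17 scene [0.4594 0.0732 0.17  ]
0.17 scene [ 0.7233 -0.0497  0.17  ]
0.17 top [0.4483 0.0586 0.17  ]
0.17 top [ 0.7238 -0.0474  0.17  ]
[0.59   0.0129 0.06  ] [0.5899 0.0107 0.06  ]
(356, 792, 3)
```

View pics/crop1.png

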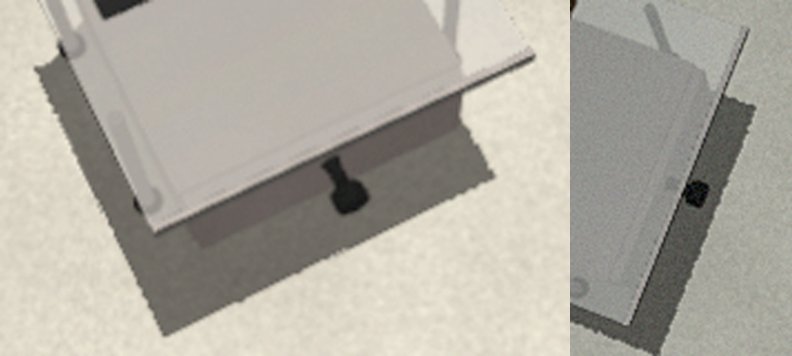

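```bash
cat > go.py <<'E'
# usage: go.py cabx caby z tilt_deg [flip]: prints the move to put TCP there (cabinet frame, mm)
import sys
from h import *
np.set_printoptions(precision=3,suppress=True)
YAW=np.radians(68.3);O=np.array([.602,.043])
cx=np.array([np.cos(YAW),np.sin(YAW)]);cy=np.array([-cx[1],cx[0]])
def cab(p): d=np.array(p[:2])-O;return np.array([d@cx,d@cy,p[2]])*1e3
if __name__=="__main__":
    a=[float(v) for v in sys.argv[1:]]
    o=bot.get_obs();w=np.r_[O+cx*a[0]/1e3+cy*a[1]/1e3,a[2]/1e3]
    R,rv=target(YAW,np.radians(a[3]),o["tool_rot"],a[4] if len(a)>4 else -1)
    print("move",(w-o["eef_pos"])*1e3,rv,"| TCP cab",cab(o["eef_pos"]),"j",o["joint_pos"],"F",o["ft_force"],"cx",cx)
E
python3 -c "
from go import *
print(cab([.590,.011,.06]))"
python3 go.py -142 0 168 45
```

```text
[-34.169  -0.682  60.   ]
move [378.616 380.961 -52.407] [ 0.563 -0.58   0.798] | TCP cab [-635.956  210.925  220.407] j [-1.222  0.241  0.005  1.335 -0.     1.571] F [-0.84   0.293  0.402] cx [0.37  0.929]
```

```bash
python3 -m inch '[200,200,0,0.3,-0.3,0.4,60, 200,200,0,0.3,-0.3,0.4,60, 200,200,0,0.3,-0.3,0.4,60, 200,200,0,0.3,-0.3,0.4,60, 200,200,0,0.3,-0.3,0.4,60, 200,200,0,0.3,-0.3,0.4,60, 200,200,0,0.3,-0.3,0.4,60, 200,200,0,0.3,-0.3,0.4,60]'; python3 go.py -142 0 168 45
```

```text
clock: 2.27
eef_pos: [0.3735, -0.2661, 0.2206]
tool_rot: [0.908, 0.363, 0.172, -0.121]
ft_force: [0.2, 0.3, 0.8]
grip_width: 0.0515
grasp_force: 0.0
move [175.969 177.129 -52.553] [ 0.26  -0.285  0.388] | TCP cab [-371.64    98.005  220.553] j [-0.89   0.246 -0.063  1.399  0.402  1.462] F [0.208 0.287 0.769] cx [0.37  0.929]
```

```bash
python3 -m inch '[176,177,-52,0.26,-0.285,0.388,60, 176,177,-52,0.26,-0.285,0.388,60, 176,177,-52,0.26,-0.285,0.388,60, 176,177,-52,0.26,-0.285,0.388,60, 176,177,-52,0.26,-0.285,0.388,60, 176,177,-52,0.26,-0.285,0.388,60, 176,177,-52,0.26,-0.285,0.388,60, 176,177,-52,0.26,-0.285,0.388,60]'; python3 go.py -37 0 62 45
python3 - <<'E'
from h import *
a=bot.camera("scene");b=bot.camera("top")
o=np.hstack([cv2.resize(a[90:310,160:360],None,fx=2,fy=2),cv2.resize(b[100:320,190:390],None,fx=2,fy=2)])
cv2.imwrite("pics/c2.png",cv2.convertScaleAbs(o,alpha=1.4))
E
```

```text
clock: 2.93
eef_pos: [0.5472, -0.0907, 0.1673]
tool_rot: [0.766, 0.518, 0.315, -0.215]
ft_force: [0.3, 0.4, -0.1]
grip_width: 0.0517
grasp_force: 0.0
move [  41.1     99.366 -105.268] [ 0.    -0.004  0.002] | TCP cab [-144.521    1.447  167.268] j [-0.568  0.481 -0.042  1.235  0.766  1.309] F [ 0.34   0.396 -0.082] cx [0.37  0.929]
```

View pics/c2.png

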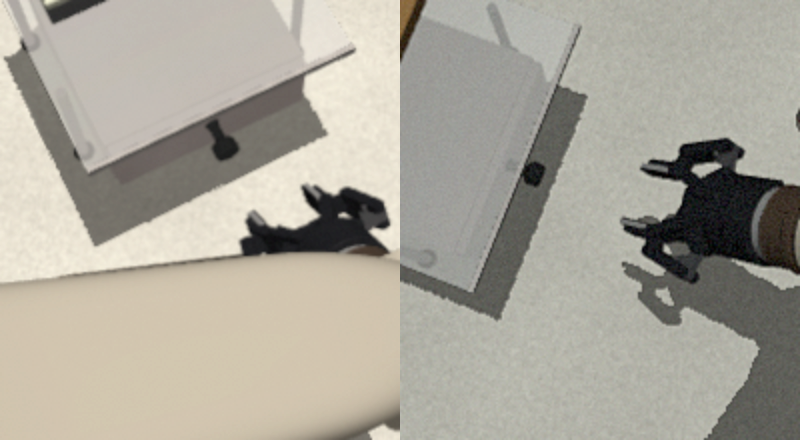

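The open fingers straddle the line to the knob, with their tips at crop (640,197) and the knob at (533,172). I'll move in along the tool axis.

```bash
python3 -m inch '[6,14,-15,0,0,0,60, 12,29,-30,0,0,0,60, 18,43,-45,0,0,0,60, 24,58,-61,0,0,0,60, 29,71,-75,0,0,0,60, 34,83,-88,0,0,0,60, 38,92,-98,0,0,0,60, 41,99,-105,0,0,0,60]'; python3 -m inch '[0,0,0,0,0,0,60, 0,0,0,0,0,0,20, 0,0,0,0,0,0,20, 0,0,0,0,0,0,20, 0,0,0,0,0,0,20, 0,0,0,0,0,0,20]'; python3 go.py -37 0 62 45
```

```text
clock: 3.7
eef_pos: [0.5876, 0.0048, 0.063]
tool_rot: [0.767, 0.515, 0.316, -0.214]
ft_force: [-0.6, 0.7, 0.0]
grip_width: 0.0511
grasp_force: 0.0
clock: 4.2
eef_pos: [0.5882, 0.0053, 0.064]
tool_rot: [0.767, 0.516, 0.317, -0.214]
ft_force: [-0.2, -0.7, -0.4]
grip_width: 0.017
grasp_force: 0.0
move [ 0.109  3.292 -2.004] [ 0.001 -0.002  0.007] | TCP cab [-40.099  -1.116  64.004] j [-0.378  0.556 -0.23   0.777  0.784  1.582] F [-0.188 -0.679 -0.395] cx [0.37  0.929]
```

```bash
python3 - <<'E'
from h import *
a=bot.camera("scene");b=bot.camera("top")
o=np.hstack([cv2.resize(a[120:220,220:320],None,fx=4,fy=4,interpolation=2),cv2.resize(b[130:230,210:310],None,fx=4,fy=4,interpolation=2)])
cv2.imwrite("pics/c3.png",cv2.convertScaleAbs(o,alpha=1.8))
E
```

```text
(no output)
```

View pics/c3.png

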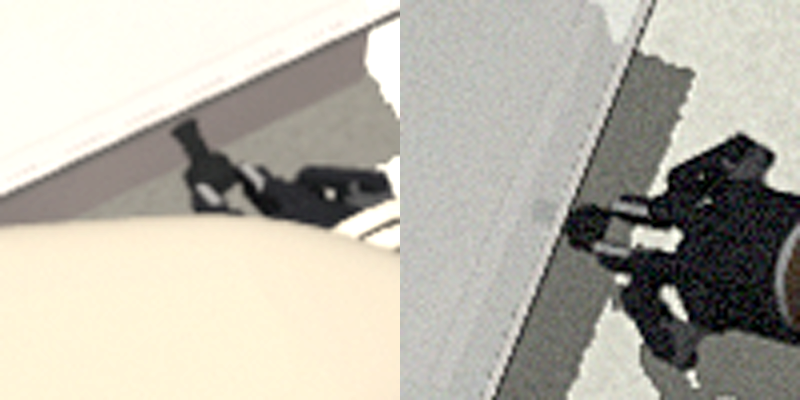

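```bash
python3 - <<'E'
from go import *
o=bot.get_obs();R=Ro.from_quat(o["tool_rot"]).as_matrix();p=np.array(o["eef_pos"]);w=.0085
for n,q in(("tcp",p),("tip",p+.022*R[:,2]),("tipL",p+.022*R[:,2]+w*R[:,1]),("tipR",p+.022*R[:,2]-w*R[:,1]),("knob",np.r_[O-.035*cx,.06]),("stem base",np.r_[O,.06])):
    s,t=proj("scene",q)[0],proj("top",q)[0];print(n,cab(q),"crop",(s-[220,120])*4,(t-[210,130])*4+[400,0])
print(o["grip_width"],o["grasp_force"],R)
E
```

```text
tcp [-39.786  -0.833  63.744] crop [215.418 179.85 ] [595.985 225.814]
tip [-24.256  -0.909  48.162] crop [203.208 167.479] [573.95 221.35]
tipL [-24.312  -9.409  48.147] crop [216.83  160.999] [579.196 208.128]
tipR [-24.199   7.591  48.177] crop [189.558 173.976] [568.693 234.595]
knob [-35.   0.  60.] crop [210.187 175.931] [588.415 225.456]
stem base [ 0.  0. 60.] crop [181.207 124.129] [532.783 204.991]
0.017137447992618224 0.0 [[ 0.267  0.927  0.264]
 [ 0.656 -0.376  0.655]
 [ 0.706 -0.002 -0.708]]
```

```bash
python3 -m inch '[0,0,0,0,0,0,5, 0,0,0,0,0,0,5, 0,0,0,0,0,0,5]'; python3 - <<'E'
from h import *
a=bot.camera("scene");b=bot.camera("top")
o=np.hstack([cv2.resize(a[140:190,250:300],None,fx=8,fy=8,interpolation=2),cv2.resize(b[160:210,235:285],None,fx=8,fy=8,interpolation=2)])
cv2.imwrite("pics/c4.png",cv2.convertScaleAbs(o,alpha=3))
E
```

```text
clock: 4.55
eef_pos: [0.5878, 0.0062, 0.0634]
tool_rot: [0.767, 0.516, 0.316, -0.214]
ft_force: [0.4, 0.4, -0.3]
grip_width: 0.004
grasp_force: 0.0
```

View pics/c4.png

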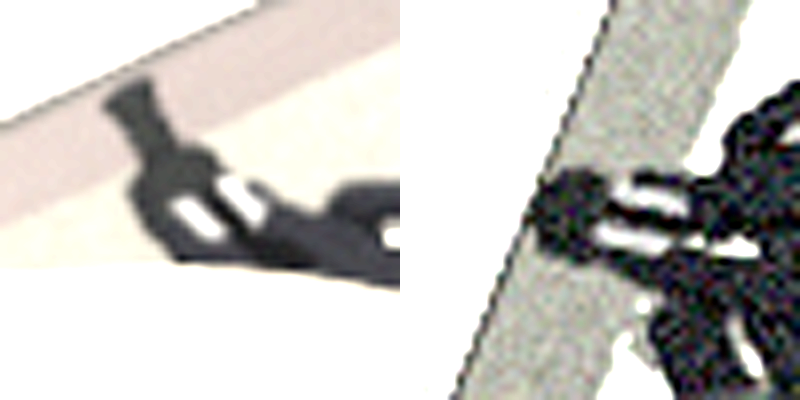

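```bash
python3 - <<'E'
from go import *
for n,a,b in(("padfront",[274.4,163.4],[260.9,186.5]),("knob now",[271.8,163],[256.3,186.9]),("knob0",[272.8,163.4],[257,186.7]),("stembase",[265.5,152],[0,0])):
    if b[0]: p=tri(a,b);print(n,cab(p),proj("scene",p)-a,proj("top",p)-b)
for c,u in(("scene",[272.5,163.2]),("top",[256.6,186.8])):
    for z in(.06,.074): print(c,z,cab(at_z(c,u,z)))
o=bot.get_obs();p=np.array(o["eef_pos"]);d=Ro.from_quat(o["tool_rot"]).as_matrix()[:,2]
for k in(-.02,0,.022): print(k,cab(p+k*d),(proj("scene",p+k*d)-[250,140])*8,(proj("top",p+k*d)-[235,160])*8+[400,0])
E
```

```text
padfront [-48.318   1.77   93.881] [[-0.043  0.015]] [[ 0.021 -0.038]]
knob now [-34.945   2.256  67.568] [[-0.254  0.088]] [[ 0.126 -0.22 ]]
knob0 [-36.06    0.722  65.704] [[-0.377  0.13 ]] [[ 0.187 -0.326]]
scene 0.06 [-33.303  -0.761  60.   ]
scene 0.074 [-38.567   1.635  74.   ]
top 0.06 [-34.265   1.374  60.   ]
top 0.074 [-36.412   3.233  74.   ]
-0.02 [-53.541  -0.434  77.546] [[212.079 222.861]] [[631.936 220.879]]
0 [-39.421  -0.486  63.382] [[189.119 199.653]] [[590.485 212.522]]
0.022 [-23.89   -0.543  47.8  ] [[164.674 174.951]] [[546.433 203.639]]
```

```bash
python3 -m inch '[1,2,0,0,0,0,5, 1,4,0,0,0,0,5, 2,5,0,0,0,0,5, 2,5,0,0,0,0,5]';python3 go.py -37 0 62 45; python3 -m inch '[1,4,0,0,0,0,5, 2,5,0,0,0,0,5, 2,5,0,0,0,0,5]';python3 go.py -37 0 62 45
```

```text
clock: 4.98
eef_pos: [0.5894, 0.0102, 0.0633]
tool_rot: [0.767, 0.516, 0.315, -0.214]
ft_force: [-4.4, -6.0, 3.5]
grip_width: 0.0042
grasp_force: 3.7
move [-1.08  -1.601 -1.267] [ 0.002 -0.004  0.007] | TCP cab [-35.113  -0.411  63.267] j [-0.368  0.555 -0.234  0.766  0.781  1.597] F [-4.415 -5.984  3.49 ] cx [0.37  0.929]
clock: 5.23
eef_pos: [0.5898, 0.0107, 0.0629]
tool_rot: [0.77, 0.514, 0.313, -0.212]
ft_force: [-19.3, -25.2, 14.5]
grip_width: 0.0044
grasp_force: 16.1
move [-1.46  -2.09  -0.899] [ 0.009 -0.008  0.013] | TCP cab [-34.519  -0.583  62.899] j [-0.364  0.551 -0.238  0.759  0.774  1.611] F [-19.284 -25.206  14.527] cx [0.37  0.929]
```

```bash
python3 -m inch '[-3,-8,8,0,0,0,5, -9,-22,22,0,0,0,5, -14,-36,36,0,0,0,60, -14,-36,36,0,0,0,60, -14,-36,36,0,0,0,60, -14,-36,36,0,0,0,60, -14,-36,36,0,0,0,60]'; python3 go.py -27 0 51 45
```

```text
clock: 5.82
eef_pos: [0.5773, -0.0189, 0.0985]
tool_rot: [0.767, 0.516, 0.316, -0.215]
ft_force: [0.3, 0.8, -0.4]
grip_width: 0.0512
grasp_force: 0.0
move [ 14.684  36.774 -47.492] [-0.    -0.004  0.005] | TCP cab [-66.597   0.046  98.492] j [-0.427  0.519 -0.184  0.915  0.783  1.511] F [ 0.265  0.778 -0.38 ] cx [0.37  0.929]
```

```bash
python3 -m inch '[5,12,-16,0,0,0,60, 10,25,-32,0,0,0,60, 13,33,-42,0,0,0,60, 15,37,-47,0,0,0,60, 15,37,-47,0,0,0,60]';python3 -m inch '[0,0,0,0,0,0,5, 0,0,0,0,0,0,5, 0,0,0,0,0,0,5, 0,0,0,0,0,0,5, 0,0,0,0,0,0,5, 0,0,0,0,0,0,5]'; python3 go.py -27 0 51 45
```

```text
clock: 6.23
eef_pos: [0.5915, 0.0192, 0.0504]
tool_rot: [0.766, 0.516, 0.315, -0.216]
ft_force: [0.5, -0.0, -0.2]
grip_width: 0.0514
grasp_force: 0.0
clock: 6.73
eef_pos: [0.5913, 0.0174, 0.053]
tool_rot: [0.767, 0.515, 0.316, -0.216]
ft_force: [-6.3, 1.3, 2.7]
grip_width: 0.0241
grasp_force: 58.7
move [ 0.7    0.472 -1.97 ] [-0.002 -0.006  0.007] | TCP cab [-27.697   0.476  52.97 ] j [-0.355  0.57  -0.245  0.732  0.784  1.614] F [-6.295  1.339  2.683] cx [0.37  0.929]
```

Gripped at 24 mm with 58.7 N, so the jaws hold the head. Now I'll pull.

```bash
python3 -m inch '[-1,-3,0,0,0,0,5, -3,-7,0,0,0,0,5, -6,-14,0,0,0,0,5, -9,-22,0,0,0,0,5, -12,-31,0,0,0,0,5, -16,-40,0,0,0,0,5, -19,-48,0,0,0,0,5, -22,-56,0,0,0,0,5]'; python3 go.py -182 0 53 45
```

```text
clock: 7.4
eef_pos: [0.5688, -0.0376, 0.053]
tool_rot: [0.767, 0.515, 0.316, -0.217]
ft_force: [-4.9, 5.1, 2.0]
grip_width: 0.0242
grasp_force: 59.8
move [-34.072 -88.533   0.011] [-0.004 -0.006  0.006] | TCP cab [-87.144   1.077  52.989] j [-0.465  0.59  -0.207  0.861  0.783  1.457] F [-4.854  5.063  1.953] cx [0.37  0.929]
```

```bash
python3 -m inch '[-4,-9,0,0,0,0,5, -8,-20,0,0,0,0,5, -12,-31,0,0,0,0,5, -17,-43,0,0,0,0,5, -22,-55,0,0,0,0,5, -26,-66,0,0,0,0,5, -30,-75,0,0,0,0,5, -33,-82,0,0,0,0,5]'; python3 -m inch '[-1,-2,0,0,0,0,5, -2,-4,0,0,0,0,5, -2,-5,0,0,0,0,5]'; python3 go.py -182 0 53 45
```

```text
clock: 8.07
eef_pos: [0.5352, -0.1195, 0.053]
tool_rot: [0.767, 0.514, 0.316, -0.217]
ft_force: [-5.7, 6.5, 1.9]
grip_width: 0.0243
grasp_force: 59.9
clock: 8.32
eef_pos: [0.5333, -0.1243, 0.0529]
tool_rot: [0.767, 0.514, 0.316, -0.217]
ft_force: [-7.2, 7.0, 3.5]
grip_width: 0.0239
grasp_force: 60.0
move [ 1.452 -1.759  0.061] [-0.004 -0.008  0.007] | TCP cab [-180.903    2.      52.939] j [-0.633  0.641 -0.116  1.063  0.754  1.228] F [-7.221  7.017  3.486] cx [0.37  0.929]
```

```bash
sed -i 's/68.3/67.75/' go.py; python3 -m inch '[0,0,0,0,0,0,60, 0,0,0,0,0,0,60, 0,0,0,0,0,0,60, 0,0,0,0,0,0,60, -6,-15,16,0,0,0,60, -12,-30,32,0,0,0,60, -18,-45,48,0,0,0,60, -20,-60,85,0,0,0,60]'; python3 -m inch '[-20,-40,40,0,0,0,50, -40,-80,80,0,0,0,50, -40,-120,80,0,0,0,50, -40,-160,80,0,0,0,50]'; python3 - <<'E'
from go import *
a=bot.camera("scene");b=bot.camera("top")
o=np.hstack([cv2.resize(a[90:290,160:360],None,fx=2,fy=2,interpolation=2),cv2.resize(b[90:290,190:390],None,fx=2,fy=2,interpolation=2)])
cv2.imwrite("pics/c5.png",cv2.convertScaleAbs(o,alpha=1.4))
for c in("scene","top"):
    for t,z in(("stored",.042),("tray",.02),("knob",.06)):
        for r in (bot.silhouettes if t=="stored" else bot.spot_point)(c,t)[:4]: print(c,t,round(r["confidence"],2),np.round(r["uv"],1),cab(at_z(c,r["uv"],z)))
print(bot.get_obs()["clock"],bot.get_obs()["eef_pos"])
E
```

```text
clock: 8.98
eef_pos: [0.5136, -0.1855, 0.135]
tool_rot: [0.767, 0.515, 0.315, -0.217]
ft_force: [0.4, -0.6, -0.8]
grip_width: 0.0511
grasp_force: 0.0
clock: 9.32
eef_pos: [0.4776, -0.3227, 0.2182]
tool_rot: [0.766, 0.517, 0.317, -0.211]
ft_force: [2.2, -1.3, -0.4]
grip_width: 0.0428
grasp_force: 0.0
scene stored 0.66 [269.3 203.3] [-107.432   44.537   42.   ]
scene tray 0.71 [284.3 194.6] [-97.838   2.86   20.   ]
scene knob 0.6 [306.8 222.8] [-187.818   -4.388   60.   ]
top tray 0.97 [280.1 198.8] [-92.383   2.875  20.   ]
top knob 0.6 [318. 210.] [-187.056    0.915   60.   ]
9.7167 [ 0.478 -0.319  0.214]
```

View pics/c5.png

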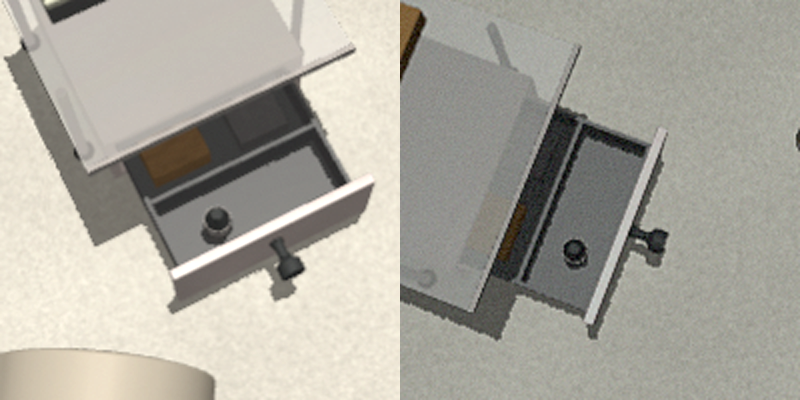

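The drawer is open about 153 mm and the stored objective stands at cabinet coordinates (−105, +45), crop top (574,252). That leaves free floor around y = −40. Next is the grey objective.

```bash
python3 -c "
from go import *
print(cab([.573,-.354,0]))"; C=$(python3 -c "
from go import *
c=cab([.573,-.354,0]);print(c[0],c[1])"|tail -1); python3 go.py $C 150 90
```

```text
[-378.42  -123.483    0.   ]
move [ 95.185 -34.617 -63.826] [-0.728  0.293 -0.003] | TCP cab [-382.422  -22.278  213.826] j [-0.926  0.713  0.468  1.803  0.648  0.866] F [-0.543  0.808 -0.522] cx [0.379 0.926]
```

```bash
python3 -m inch '[95,-35,-64,-0.728,0.293,-0.003,62, 95,-35,-64,-0.728,0.293,-0.003,62, 95,-35,-64,-0.728,0.293,-0.003,62, 95,-35,-64,-0.728,0.293,-0.003,62, 95,-35,-64,-0.728,0.293,-0.003,62, 95,-35,-64,-0.728,0.293,-0.003,62, 95,-35,-64,-0.728,0.293,-0.003,62, 95,-35,-64,-0.728,0.293,-0.003,62]'; python3 go.py -378.4 -123.5 80 90
```

```text
clock: 10.38
eef_pos: [0.5745, -0.351, 0.151]
tool_rot: [0.828, 0.56, 0.0, 0.001]
ft_force: [-0.1, -0.3, -0.1]
grip_width: 0.0528
grasp_force: 0.0
move [ -1.5    -3.007 -70.994] [ 0.002  0.002 -0.007] | TCP cab [-375.049 -123.749  150.994] j [-0.548  0.623  0.412  1.357 -0.001  1.404] F [-0.057 -0.317 -0.131] cx [0.379 0.926]
```

```bash
python3 -m inch '[-1,-3,-20,0,0,0,62, -2,-3,-40,0,0,0,62, -2,-3,-55,0,0,0,62, -2,-3,-66,0,0,0,62, -2,-3,-71,0,0,0,62]'; python3 go.py -378.4 -123.5 27 90
python3 - <<'E'
from h import *
a=bot.camera("scene");b=bot.camera("top")
o=np.hstack([cv2.resize(a[230:330,340:440],None,fx=4,fy=4,interpolation=2),cv2.resize(b[140:240,360:460],None,fx=4,fy=4,interpolation=2)])
cv2.imwrite("pics/c6.png",cv2.convertScaleAbs(o,alpha=1.8))
E
```

```text
clock: 10.8
eef_pos: [0.5691, -0.3583, 0.0764]
tool_rot: [0.831, 0.557, -0.001, -0.001]
ft_force: [-0.6, -0.3, -0.3]
grip_width: 0.0525
grasp_force: 0.0
move [  3.931   4.283 -49.431] [-0.001 -0.002  0.001] | TCP cab [-383.853 -121.484   76.431] j [-0.562  0.67   0.297  1.201 -0.     1.398] F [-0.642 -0.312 -0.316] cx [0.379 0.926]
```

View pics/c6.png

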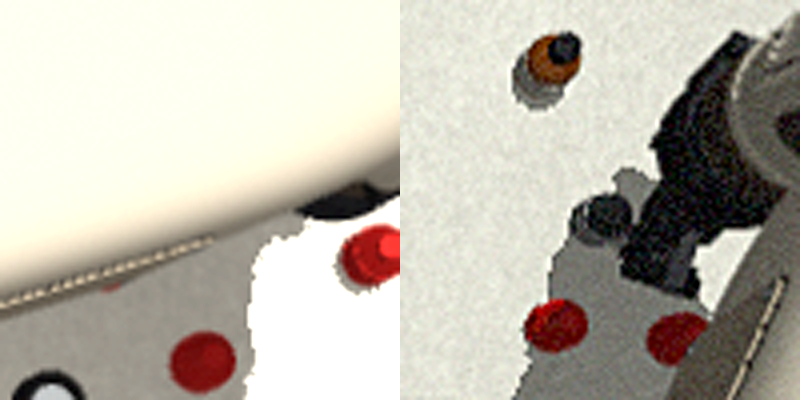

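The grey objective is at top crop (605,217), and the open gripper hangs just right of it at about (660,245). I'll compare that with the projected TCP.

```bash
python3 - <<'E'
from go import *
for k in range(2):
    bot.camera("top");o=bot.get_obs();print(o["clock"],o["eef_pos"],o["grip_width"])
p=np.array(o["eef_pos"]);R=Ro.from_quat(o["tool_rot"]).as_matrix()
for n,q in(("tcp",p),("tip",p+.022*R[:,2]),("tipL",p+.022*R[:,2]+.026*R[:,1]),("tipR",p+.022*R[:,2]-.026*R[:,1]),("body",p-.055*R[:,2]),("obj top",[.573,-.354,.05]),("obj base",[.573,-.354,0])):
    print(n,q,(proj("top",q)[0]-[360,140])*4+[400,0])
for r in bot.silhouettes("top","objective")[:4]:print(r["confidence"],r["uv"],at_z("top",r["uv"],.03),r["mask"].sum())
E
```

```text
10.95 [ 0.571 -0.359  0.079] 0.05290249248180897
11.0 [ 0.571 -0.359  0.08 ] 0.052869161679907954
tcp [ 0.571 -0.359  0.08 ] [641.364 194.965]
tip [ 0.571 -0.359  0.058] [629.288 201.403]
tipL [ 0.595 -0.369  0.058] [644.157 159.875]
tipR [ 0.547 -0.35   0.057] [614.353 243.148]
body [ 0.571 -0.359  0.135] [674.342 177.387]
obj top [0.573, -0.354, 0.05] [615.611 200.622]
obj base [0.573, -0.354, 0] [590.998 214.241]
0.62 [426.4, 221.7] [ 0.501 -0.385  0.03 ] 154
0.51 [395.9, 222.1] [ 0.501 -0.314  0.03 ] 183
0.47 [412.2, 192.2] [ 0.571 -0.356  0.03 ] 159
```

```bash
python3 - <<'E'
from go import *
R=Ro.from_quat([0.766,0.518,0.315,-0.215]).as_matrix();p=np.array([.5485,-.0902,.1672])
for n,a,b,s in(("A",[315,183.5],[313,183.5],1),("B",[284,197.5],[303,211],-1)):
    q=tri(a,b);m=p+.014*R[:,2]+s*.030*R[:,1]
    print(n,q,proj("scene",q)-a,"pred",m,"pred px",proj("scene",m),proj("top",m),"diff",q-m,"tool axes",R.T@(q-p))
E
```

```text
A [ 0.569 -0.114  0.195] [[-0.966  0.395]] pred [ 0.58  -0.092  0.157] pred px [[307.832 179.868]] [[301.964 181.245]] diff [-0.011 -0.022  0.037] tool axes [ 0.009  0.028 -0.03 ]
B [ 0.511 -0.091  0.203] [[ 0.717 -0.264]] pred [ 0.524 -0.07   0.157] pred px [[280.838 193.168]] [[291.833 208.036]] diff [-0.013 -0.021  0.045] tool axes [ 0.015 -0.034 -0.035]
```

```bash
python3 -m inch '[1,2,-10,0,0,0,62, 2,5,-22,0,0,0,62, 2,5,-34,0,0,0,62, 2,5,-44,0,0,0,62, 2,5,-50,0,0,0,62, 2,5,-52,0,0,0,62]'; python3 -m inch '[0,0,-3,0,0,0,62, 0,0,-5,0,0,0,62, 0,0,-5,0,0,0,62]'; python3 - <<'E'
from h import *
b=bot.camera("top")
cv2.imwrite("pics/c7.png",cv2.convertScaleAbs(cv2.resize(b[150:240,370:460],None,fx=6,fy=6,interpolation=2),alpha=2.2))
E
```

```text
clock: 11.55
eef_pos: [0.5717, -0.3533, 0.0246]
tool_rot: [0.83, 0.557, -0.001, -0.001]
ft_force: [-0.3, -0.8, 0.0]
grip_width: 0.0528
grasp_force: 0.0
clock: 11.8
eef_pos: [0.5728, -0.3541, 0.0216]
tool_rot: [0.83, 0.557, -0.0, 0.001]
ft_force: [0.5, 0.8, 0.1]
grip_width: 0.053
grasp_force: 0.0
```

View pics/c7.png

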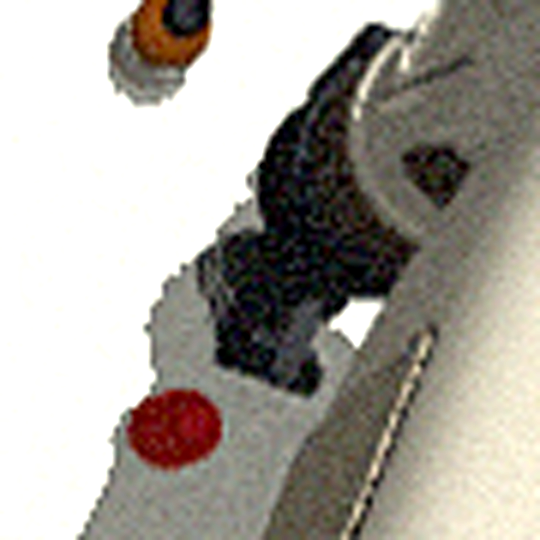

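The objective now lies inside the jaw area at crop (235,260). The lower finger at (265,365) is clear of the red decoy at (175,428). I'll keep lowering until a light contact.

```bash
python3 -m inch '[0,0,-3,0,0,0,62, 0,0,-6,0,0,0,62, 0,0,-6,0,0,0,62]'; python3 -m inch '[0,0,-3,0,0,0,62, 0,0,-6,0,0,0,62, 0,0,-6,0,0,0,62]'
```

```text
clock: 12.1
eef_pos: [0.5725, -0.3537, 0.0151]
tool_rot: [0.83, 0.557, -0.0, 0.0]
ft_force: [-0.3, 0.2, -0.5]
grip_width: 0.0526
grasp_force: 0.0
clock: 12.35
eef_pos: [0.5722, -0.3536, 0.0088]
tool_rot: [0.83, 0.557, -0.0, 0.0]
ft_force: [-0.8, 0.7, -0.8]
grip_width: 0.0528
grasp_force: 0.0
```

```bash
python3 -m inch '[0,0,-3,0,0,0,62, 0,0,-6,0,0,0,62, 0,0,-6,0,0,0,62]'; python3 -m inch '[0,0,-3,0,0,0,62, 0,0,-5,0,0,0,62, 0,0,-5,0,0,0,62]'
```

```text
clock: 12.6
eef_pos: [0.5723, -0.3536, 0.0028]
tool_rot: [0.83, 0.557, -0.0, 0.0]
ft_force: [0.4, 0.5, -0.6]
grip_width: 0.053
grasp_force: 0.0
clock: 12.85
eef_pos: [0.5724, -0.3537, -0.002]
tool_rot: [0.83, 0.557, -0.0, 0.0]
ft_force: [-0.3, -0.0, -0.3]
grip_width: 0.0533
grasp_force: 0.0
```

```bash
python3 -m inch '[0,0,-2,0,0,0,62, 0,0,-4,0,0,0,62, 0,0,-4,0,0,0,62]'; python3 -m inch '[0,0,-2,0,0,0,62, 0,0,-3,0,0,0,62, 0,0,-3,0,0,0,62]'
```

```text
clock: 13.1
eef_pos: [0.5725, -0.3537, -0.0058]
tool_rot: [0.83, 0.557, -0.0, 0.0]
ft_force: [0.7, -0.1, 0.4]
grip_width: 0.0528
grasp_force: 0.0
clock: 13.35
eef_pos: [0.5726, -0.3538, -0.0087]
tool_rot: [0.83, 0.557, -0.0, 0.0]
ft_force: [0.2, -0.4, 0.3]
grip_width: 0.0528
grasp_force: 0.0
```

Close.

```bash
python3 -m inch '[0,0,0,0,0,0,45, 0,0,0,0,0,0,38, 0,0,0,0,0,0,32, 0,0,0,0,0,0,25, 0,0,0,0,0,0,15, 0,0,0,0,0,0,15, 0,0,0,0,0,0,15]'
```

```text
clock: 13.93
eef_pos: [0.5729, -0.354, -0.008]
tool_rot: [0.83, 0.557, -0.0, 0.001]
ft_force: [0.0, -0.1, 3.5]
grip_width: 0.0275
grasp_force: 58.9
```

```bash
python3 -m inch '[0,0,0,0,0,0,40, 0,0,0,0,0,0,45, 0,0,2,0,0,0,45, 0,0,4,0,0,0,45, 0,0,4,0,0,0,38, 0,0,4,0,0,0,30, 0,0,4,0,0,0,20, 0,0,4,0,0,0,15]';python3 -m inch '[0,0,0,0,0,0,15, 0,0,0,0,0,0,15, 0,0,5,0,0,0,15, 0,0,15,0,0,0,15, 0,0,35,0,0,0,15, 0,0,65,0,0,0,15, 0,0,100,0,0,0,15, 0,0,140,0,0,0,15]'; python3 go.py -93 -42 160 90; python3 - <<'E'
from go import *
b=bot.camera("top")
for t in("objective","stored"):
    for r in bot.silhouettes("top",t)[:4]:print(t,r["confidence"],r["uv"],at_z("top",r["uv"],.03))
E
```

```text
clock: 14.6
eef_pos: [0.5733, -0.3542, -0.0036]
tool_rot: [0.83, 0.557, 0.0, 0.001]
ft_force: [-0.4, 0.5, 3.3]
grip_width: 0.0272
grasp_force: 59.2
clock: 15.27
eef_pos: [0.5711, -0.3529, 0.1351]
tool_rot: [0.83, 0.557, -0.001, -0.002]
ft_force: [1.0, -0.6, -1.4]
grip_width: 0.0277
grasp_force: 59.2
move [ 34.518 293.917  24.901] [-0.001 -0.004  0.   ] | TCP cab [-378.102 -121.343  135.099] j [-0.553  0.632  0.386  1.328 -0.001  1.406] F [ 1.033 -0.62  -1.378] cx [0.379 0.926]
objective 0.67 [427.1, 222.4] [ 0.499 -0.386  0.03 ]
objective 0.62 [424.0, 179.2] [ 0.602 -0.385  0.03 ]
objective 0.62 [399.5, 218.8] [ 0.509 -0.323  0.03 ]
objective 0.58 [411.0, 257.3] [ 0.418 -0.344  0.03 ]
stored 0.45 [279.4, 215.4] [ 0.523 -0.039  0.03 ]
```

```bash
python3 -m inch '[2,15,5,0,0,0,15, 6,50,15,0,0,0,15, 11,90,25,0,0,0,15, 16,130,25,0,0,0,15, 21,170,25,0,0,0,15, 25,210,25,0,0,0,15, 29,242,25,0,0,0,15, 32,265,25,0,0,0,15]'; python3 -m inch '[2,15,0,0,0,0,15, 3,25,0,0,0,0,15, 3,29,0,0,0,0,15, 3,29,0,0,0,0,15]'; python3 go.py -92 -42 110 90
```

```text
clock: 16.08
eef_pos: [0.6031, -0.0845, 0.1588]
tool_rot: [0.829, 0.559, -0.001, -0.001]
ft_force: [0.8, 0.1, -1.3]
grip_width: 0.0274
grasp_force: 59.3
clock: 16.42
eef_pos: [0.6073, -0.0596, 0.16]
tool_rot: [0.83, 0.557, -0.001, 0.0]
ft_force: [0.5, -0.4, -1.1]
grip_width: 0.0273
grasp_force: 59.3
move [ -1.288   1.563 -50.025] [ 0.001 -0.001 -0.   ] | TCP cab [-92.959 -43.784 160.025] j [-0.097  0.49   0.211  1.292 -0.001  1.862] F [ 0.534 -0.442 -1.091] cx [0.379 0.926]
```

```bash
python3 - <<'E'
from go import *
o=bot.get_obs();p=o["eef_pos"]
for c in("scene","top"):
    bot.camera(c)
    for t in("objective","stored"):
        for r in bot.silhouettes(c,t)[:6]:
            ys,xs=np.nonzero(r["mask"]);print(c,t,round(r["confidence"],2),np.round(r["uv"],1),r["mask"].sum(),(xs.min(),xs.max(),ys.min(),ys.max()),cab(at_z(c,r["uv"],.18)),cab(at_z(c,r["uv"],.04)))
    P=np.r_[p[:2],.164];print(c,"expect base/top",proj(c,P),proj(c,P+[0,0,.05]))
E
```

```text
scene objective 0.74 [390.6 321.7] 161 (np.int64(383), np.int64(397), np.int64(314), np.int64(326)) [-446.124  -31.316  180.   ] [-448.871  -62.384   40.   ]
scene objective 0.72 [305.1 158.9] 132 (np.int64(301), np.int64(311), np.int64(149), np.int64(165)) [-99.533 -41.654 180.   ] [-49.831 -74.286  40.   ]
scene objective 0.51 [433.1 293. ] 208 (np.int64(426), np.int64(442), np.int64(286), np.int64(301)) [-438.133 -126.515  180.   ] [-439.672 -171.989   40.   ]
scene objective 0.49 [368.3 294.9] 202 (np.int64(359), np.int64(374), np.int64(287), np.int64(303)) [-385.776  -19.483  180.   ] [-379.391  -48.761   40.   ]
scene stored 0.77 [267.  198.9] 205 (np.int64(261), np.int64(275), np.int64(193), np.int64(209)) [-139.19    61.285  180.   ] [-95.49  44.23  40.  ]
scene expect base/top [[304.178 158.869]] [[305.178 148.573]]
top objective 0.71 [400.1 218.6] 199 (np.int64(390), np.int64(406), np.int64(214), np.int64(228)) [-342.76  -25.3   180.  ] [-372.8    -51.187   40.   ]
top objective 0.66 [428.8 220.1] 184 (np.int64(421), np.int64(437), np.int64(218), np.int64(231)) [-395.962  -42.573  180.   ] [-435.486  -71.539   40.   ]
top objective 0.65 [442.7 179.3] 170 (np.int64(434), np.int64(450), np.int64(175), np.int64(187)) [-395.213 -129.829  180.   ] [-434.604 -174.35    40.   ]
top expect base/top [[286.003 168.035]] [[285.463 162.323]]
```

```bash
python3 -m inch '[-1,1,-8,0,0,0,15, -1,1,-24,0,0,0,15, -1,1,-44,0,0,0,15, -1,1,-66,0,0,0,15, -1,1,-86,0,0,0,15, -1,1,-104,0,0,0,15, -1,1,-118,0,0,0,15, -1,1,-128,0,0,0,15]'; python3 -m inch '[0,0,-4,0,0,0,15, 0,0,-7,0,0,0,15, 0,0,-9,0,0,0,15, 0,0,-10,0,0,0,15]'; python3 go.py -92 -42 16 90
```

```text
clock: 17.38
eef_pos: [0.6053, -0.0592, 0.0303]
tool_rot: [0.831, 0.557, -0.001, -0.0]
ft_force: [-0.3, 0.7, -0.2]
grip_width: 0.0274
grasp_force: 59.3
clock: 17.72
eef_pos: [0.6074, -0.059, 0.0233]
tool_rot: [0.83, 0.557, 0.0, 0.001]
ft_force: [0.6, -0.4, -0.6]
grip_width: 0.0277
grasp_force: 59.3
move [-1.384  0.955 -7.266] [0.001 0.002 0.   ] | TCP cab [-92.36  -43.642  23.266] j [-0.096  0.599  0.016  0.985 -0.001  1.863] F [ 0.646 -0.353 -0.562] cx [0.379 0.926]
```

```bash
python3 -m inch '[0,0,-1,0,0,0,15, 0,0,-2,0,0,0,15, 0,0,-3,0,0,0,15, 0,0,-4,0,0,0,15, 0,0,-4,0,0,0,15]';  python3 -m inch '[0,0,-1,0,0,0,15, 0,0,-2,0,0,0,15, 0,0,-2,0,0,0,15]'
```

```text
clock: 18.13
eef_pos: [0.6067, -0.0589, 0.0186]
tool_rot: [0.83, 0.557, -0.0, 0.001]
ft_force: [-0.7, 1.0, -1.2]
grip_width: 0.0275
grasp_force: 59.3
clock: 18.38
eef_pos: [0.6066, -0.0589, 0.0164]
tool_rot: [0.83, 0.557, -0.0, 0.001]
ft_force: [-0.4, 0.0, -0.8]
grip_width: 0.0276
grasp_force: 59.3
```

```bash
python3 -m inch '[0,0,-1,0,0,0,15, 0,0,-2,0,0,0,15, 0,0,-2,0,0,0,15]';  python3 -m inch '[0,0,-1,0,0,0,15, 0,0,-1,0,0,0,15]'
```

```text
clock: 18.63
eef_pos: [0.6067, -0.0589, 0.0163]
tool_rot: [0.83, 0.557, 0.0, 0.001]
ft_force: [-4.4, 1.2, 9.1]
grip_width: 0.0279
grasp_force: 60.1
clock: 18.8
eef_pos: [0.6067, -0.0589, 0.0162]
tool_rot: [0.83, 0.557, 0.0, 0.001]
ft_force: [-5.9, 0.7, 12.7]
grip_width: 0.0278
grasp_force: 60.7
```

It's resting on the tray floor. I'll ease off, open gently and lift.

```bash
python3 -m inch '[0,0,2,0,0,0,15, 0,0,2,0,0,0,30, 0,0,2,0,0,0,35, 0,0,2,0,0,0,40, 0,0,2,0,0,0,45, 0,0,2,0,0,0,50, 0,0,2,0,0,0,55, 0,0,2,0,0,0,55]';  python3 -m inch '[0,0,4,0,0,0,55, 0,0,14,0,0,0,55, 0,0,32,0,0,0,55, 0,0,55,0,0,0,55, 0,0,85,0,0,0,55, 0,0,115,0,0,0,55, 0,0,145,0,0,0,55, 0,0,150,0,0,0,55]'; python3 go.py -260 0 168 45
```

```text
clock: 19.47
eef_pos: [0.6067, -0.0589, 0.0155]
tool_rot: [0.83, 0.557, -0.0, 0.001]
ft_force: [0.3, -0.5, 0.5]
grip_width: 0.0469
grasp_force: 0.0
clock: 20.13
eef_pos: [0.6102, -0.0592, 0.1734]
tool_rot: [0.83, 0.557, 0.004, 0.004]
ft_force: [0.9, 0.1, 1.2]
grip_width: 0.0469
grasp_force: 0.0
move [-106.655 -138.407   -5.404] [ 0.729 -0.286  0.005] | TCP cab [-91.514 -46.305 173.404] j [-0.096  0.478  0.226  1.307 -0.001  1.863] F [0.89  0.121 1.235] cx [0.379 0.926]
```

```bash
python3 -m inch '[-15,-37,0,0,0,0,55, -40,-75,5,0,0,0,55, -65,-110,5,0,0,0,55, -90,-140,5,0.1,-0.04,0,60, -105,-165,5,0.2,-0.08,0,60, -107,-165,5,0.3,-0.12,0,60, -107,-165,5,0.4,-0.16,0,60, -107,-165,5,0.5,-0.2,0,60]'; python3 - <<'E'
from go import *
print(cab([.5333,-.1243,.053]))
a=bot.camera("scene");b=bot.camera("top")
o=np.hstack([cv2.resize(a[130:250,200:320],None,fx=3.3,fy=3.3,interpolation=2),cv2.resize(b[130:250,220:340],None,fx=3.3,fy=3.3,interpolation=2)])
cv2.imwrite("pics/c8.png",cv2.convertScaleAbs(o,alpha=1.4))
for c in("scene","top"):
    for r in bot.silhouettes(c,"stored")[:6]: print(c,round(r["confidence"],2),np.round(r["uv"],1),r["mask"].sum(),cab(at_z(c,r["uv"],.045)))
E
python3 go.py -235 0 103 45
```

```text
clock: 20.8
eef_pos: [0.4998, -0.2255, 0.1727]
tool_rot: [0.801, 0.536, 0.223, -0.148]
ft_force: [0.2, 0.3, -0.7]
grip_width: 0.0513
grasp_force: 0.0
[-180.856    0.237   53.   ]
scene 0.76 [269.4 201.4] 207 [-104.556   42.76    45.   ]
top 0.57 [277.6 216.1] 128 [-103.926   46.36    45.   ]
move [ 13.623  50.15  -67.304] [ 0.229 -0.098  0.001] | TCP cab [-286.575   -6.38   170.304] j [-0.705  0.483  0.104  1.378  0.506  1.209] F [ 0.017 -0.509  0.005] cx [0.379 0.926]
```

View pics/c8.png

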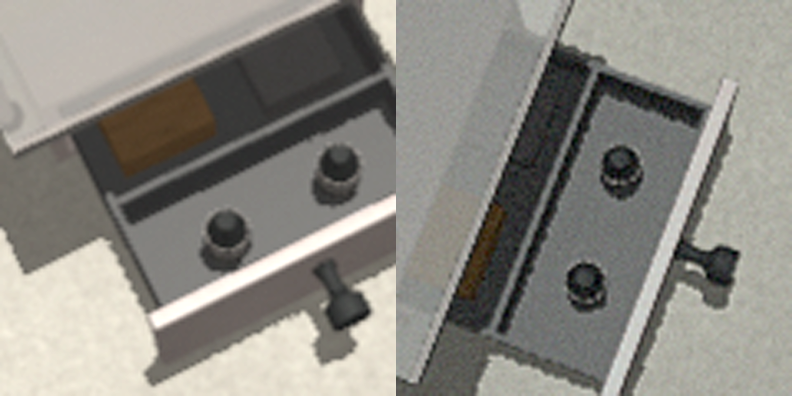

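Both objectives stand upright in the tray, at crop top (622,168) and (585,285). Next I'll take the knob again.

```bash
python3 -m inch '[5,15,-10,0.1,-0.04,0,60, 8,30,-25,0.2,-0.08,0,60, 12,43,-45,0.229,-0.098,0.001,60, 14,50,-62,0.229,-0.098,0.001,60, 14,50,-67,0.229,-0.098,0.001,60, 14,50,-67,0.229,-0.098,0.001,60]'; python3 go.py -181 0 53 45
```

```text
clock: 21.5
eef_pos: [0.5137, -0.172, 0.1032]
tool_rot: [0.766, 0.517, 0.317, -0.214]
ft_force: [0.5, 0.1, -0.4]
grip_width: 0.0509
grasp_force: 0.0
move [ 19.778  47.448 -50.229] [-0.001 -0.    -0.005] | TCP cab [-232.404    0.34   103.229] j [-0.721  0.612 -0.014  1.265  0.731  1.11 ] F [ 0.53   0.067 -0.374] cx [0.379 0.926]
```

```bash
python3 -m inch '[5,12,-12,0,0,0,60, 10,24,-25,0,0,0,60, 15,36,-38,0,0,0,60, 19,45,-47,0,0,0,60, 20,47,-50,0,0,0,60, 20,47,-50,0,0,0,60]'; python3 -m inch '[0,0,0,0,0,0,45, 0,0,0,0,0,0,35, 0,0,0,0,0,0,15, 0,0,0,0,0,0,5, 0,0,0,0,0,0,5, 0,0,0,0,0,0,5]'; python3 go.py -28 0 53 45
```

```text
clock: 22.0
eef_pos: [0.5346, -0.1263, 0.0548]
tool_rot: [0.766, 0.517, 0.318, -0.213]
ft_force: [0.4, -0.3, -0.4]
grip_width: 0.0511
grasp_force: 0.0
clock: 22.5
eef_pos: [0.5325, -0.1264, 0.0553]
tool_rot: [0.767, 0.514, 0.318, -0.215]
ft_force: [-6.4, 2.4, 8.4]
grip_width: 0.0223
grasp_force: 57.0
move [ 58.912 143.5    -2.287] [-0.004 -0.001  0.   ] | TCP cab [-183.122    0.189   55.287] j [-0.639  0.636 -0.119  1.062  0.757  1.223] F [-6.395  2.372  8.384] cx [0.379 0.926]
```

```bash
python3 -m inch '[1,2,0,0,0,0,5, 2,5,0,0,0,0,5, 4,10,0,0,0,0,5, 6,16,0,0,0,0,5, 9,23,0,0,0,0,5, 12,30,0,0,0,0,5, 15,37,0,0,0,0,5, 18,44,0,0,0,0,5]'; python3 -m inch '[3,7,0,0,0,0,5, 6,14,0,0,0,0,5, 9,21,0,0,0,0,5, 11,28,0,0,0,0,5, 14,35,0,0,0,0,5, 17,42,0,0,0,0,5, 20,49,0,0,0,0,5, 23,56,0,0,0,0,5]'; python3 go.py -28 0 53 45
```

```text
clock: 23.17
eef_pos: [0.5505, -0.0826, 0.0553]
tool_rot: [0.767, 0.514, 0.318, -0.215]
ft_force: [-7.5, 0.0, 8.8]
grip_width: 0.022
grasp_force: 57.7
clock: 23.83
eef_pos: [0.5735, -0.0264, 0.0553]
tool_rot: [0.767, 0.514, 0.318, -0.215]
ft_force: [-7.9, 0.1, 7.7]
grip_width: 0.0221
grasp_force: 57.7
move [17.894 43.469 -2.292] [-0.004 -0.001  0.   ] | TCP cab [-75.008   0.102  55.292] j [-0.444  0.579 -0.222  0.828  0.787  1.492] F [-7.934  0.113  7.662] cx [0.379 0.926]
```

```bash
python3 -m inch '[3,7,0,0,0,0,5, 5,13,0,0,0,0,5, 8,19,0,0,0,0,5, 10,25,0,0,0,0,5, 12,29,0,0,0,0,5, 13,33,0,0,0,0,5, 14,35,0,0,0,0,5, 15,37,0,0,0,0,5]'; python3 -m inch '[1,2,0,0,0,0,5, 1,3,0,0,0,0,5, 1,3,0,0,0,0,5]'; python3 go.py -30 0 55 45
```

```text
clock: 24.5
eef_pos: [0.5886, 0.0106, 0.0553]
tool_rot: [0.767, 0.514, 0.319, -0.215]
ft_force: [-7.3, -0.7, 8.8]
grip_width: 0.022
grasp_force: 57.6
clock: 24.75
eef_pos: [0.5899, 0.0136, 0.0553]
tool_rot: [0.766, 0.515, 0.319, -0.215]
ft_force: [-6.0, 0.5, 6.2]
grip_width: 0.0222
grasp_force: 56.9
move [ 0.775  1.672 -0.334] [-0.004  0.    -0.001] | TCP cab [-31.84    0.084  55.334] j [-0.365  0.566 -0.247  0.736  0.789  1.603] F [-6.019  0.468  6.238] cx [0.379 0.926]
```

```bash
python3 -m inch '[0,1,0,0,0,0,5, 1,2,0,0,0,0,5, 1,2,0,0,0,0,5]'; python3 -m inch '[0,1,0,0,0,0,5, 1,2,0,0,0,0,5, 1,2,0,0,0,0,5]'; python3 go.py -30 0 55 45
```

```text
clock: 25.0
eef_pos: [0.5904, 0.0149, 0.0553]
tool_rot: [0.767, 0.514, 0.318, -0.215]
ft_force: [-8.2, -2.4, 8.9]
grip_width: 0.0217
grasp_force: 58.4
clock: 25.25
eef_pos: [0.5905, 0.015, 0.0552]
tool_rot: [0.768, 0.513, 0.317, -0.214]
ft_force: [-17.7, -12.0, 14.8]
grip_width: 0.0221
grasp_force: 61.7
move [ 0.144  0.259 -0.169] [-0.001 -0.003  0.003] | TCP cab [-30.295   0.035  55.169] j [-0.36   0.564 -0.249  0.73   0.785  1.615] F [-17.749 -11.989  14.848] cx [0.379 0.926]
```

The drawer is hard shut: position is stuck and the force is rising. I'll release and retreat.

```bash
python3 -m inch '[0,0,0,0,0,0,60, 0,0,0,0,0,0,60, 0,0,0,0,0,0,60, 0,0,0,0,0,0,60, 0,0,0,0,0,0,60, -3,-7,8,0,0,0,60, -8,-20,21,0,0,0,60, -15,-35,37,0,0,0,60]'; python3 -m inch '[-8,-19,20,0,0,0,60, -16,-40,42,0,0,0,60, -27,-66,70,0,0,0,60, -38,-92,80,0,0,0,60, -50,-120,80,0,0,0,60, -50,-120,80,0,0,0,60, -50,-120,80,0,0,0,60]'; python3 - <<'E'
from go import *
print(bot.get_obs()["eef_pos"],bot.get_obs()["ft_force"])
for c in("scene","top"):
    im=bot.camera(c);cv2.imwrite(f"pics/end_{c}.png",im)
    for r in bot.spot_point(c,"knob")[:2]: print(c,r["confidence"],np.round(r["uv"],1),cab(at_z(c,r["uv"],.06)))
    old=cv2.imread(f"pics/{c}0.png")
    x,y={"scene":(255,145),"top":(247,176)}[c]
    s=im[y-4:y+34,x-4:x+34] if c=="scene" else im[y-4:y+28,x-4:x+26]
    t=old[y:y+30,x:x+30] if c=="scene" else old[y:y+24,x:x+22]
    m=cv2.matchTemplate(s,t,cv2.TM_CCOEFF_NORMED);print(c,"knob shift px",np.array(cv2.minMaxLoc(m)[3])-4,m.max())
E
```

```text
clock: 25.92
eef_pos: [0.5769, -0.017, 0.09]
tool_rot: [0.766, 0.516, 0.317, -0.215]
ft_force: [-0.5, -0.5, -0.2]
grip_width: 0.0512
grasp_force: 0.0
clock: 26.5
eef_pos: [0.5279, -0.1395, 0.1705]
tool_rot: [0.767, 0.515, 0.319, -0.213]
ft_force: [-0.1, -0.8, -0.8]
grip_width: 0.0513
grasp_force: 0.0
[ 0.528 -0.14   0.171] [-0.116 -0.795 -0.788]
scene 0.57 [269.5 166.5] [-37.264   8.288  60.   ]
scene knob shift px [0 0] 0.9984738
top 0.4 [253.3 186.2] [-26.527   2.478  60.   ]
top knob shift px [0 0] 0.97687465
```

```bash
python3 -c "
from workcell import bot
print(bot.job_done())"
```

```text
the job is handed in; nothing more can be done
None
```

The objective now stands upright in the front tray beside the stored one, the drawer is pushed fully shut, and the job was handed in at about 27 s.

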